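Slide the top stone blank onto the carving beam

ROBOT

A 6-joint arm with a two-finger parallel gripper is mounted at the origin on the work surface. World frame = base frame: x ahead of the robot, y to its left, z up, the work surface at z = 0. Lengths are in m, angles in rad, forces in N, time in s.
With the tool pointing down it reaches from about 0.325 to 0.775 m from the base axis. Payload 5.5 kg.
Tool frame: the origin (TCP) lies between the finger pads; the fingertips stand nose_length ahead of it and the grasp point (between the pads) lies 2 mm behind it (nose_length is the distance from the TCP to the fingertips, in m); z points along the fingers, y is the direction in which the jaws open and shut (so a half turn about z gives the same grasp; the last joint's range is limited). The gripper opens to 88 mm and grips with 3 to 60 N. Pads are 20 mm wide; open, the fingers measure 115 mm over their backs; the gripper's body (75 mm by 178 mm) begins 61 mm behind the grasp point.
Start: joints at [-1.372, 0.091, 1.231, -0, 1.82, -0.057], TCP at [0.152, -0.58, 0.24] pointing down, gripper open.
Joint ranges: [-2.87, 2.87], [-0.86, 2.18], [0.17, 2.46], [-1.51, 4.65], [0.06, 2.69], [-2.65, 2.65]. Speed limits (rad/s): [2.57, 2.57, 3.01, 3.14, 3.14, 3.14].

INTERFACE

Orientations are given as [roll, pitch, yaw] about the fixed x, y, z axes, in that order (R = Rz(yaw) Ry(pitch) Rx(roll)).
In Python, from cell import * gives the robot as it stands.
- The arm moves only by the tool apply_moves, never from a script. Its argument "plan" is a list of rows, each an object with "offset": the shift along the tool's x, y, z as a fraction of full scale, a list of three; "rotation": the turn, a rotation vector about the tool's x, y, z as a fraction of full scale, a list of three; "fingers": the opening, from 0 (shut) to 1 (fully open). A call has 1 to 12 rows; each row shifts and turns the commanded pose from where the row before left it, along the tool's axes as they then stand; what a row does not reach is not made up. Full scale, the value 1, is 40 mm for a shift and 180 degrees for a turn. A row lasts 1/10 s, in which the tool goes at most 50 mm and 8.59 degrees, less where a joint would pass 70% of its speed; a pose out of reach is approached as far as the arm can. A call with a number of a shift or a turn outside -1 to 1 is refused whole. A call with a gripper value outside its range is refused whole. The fingers move at their own pace and stop on an object; the grip force is fixed at half the most. Time passes only in rows, so rows that do not move let the fingers close. It gives the time, the measured TCP pose, the force and the opening at its end, in the units of the state.
- observe(): the state, without advancing time (a new reading comes with each control period).
- camera(name): name is "side" or "top" or "wrist"; returns a dict with "pixels" (400x640x3 uint8, red, green, blue), "intrinsics" (3x3 intrinsics, pixels), "T" (4x4, takes a point from camera to world coordinates). Camera axes: x right, y up, looking along -z (the intrinsics and any distortion apply to the point x, -y, -z); pixel columns grow to the right and rows downward; lengths in m; the calibration is good to about 2 mm. A picture is of the moment at which its call begins. There is no depth.
- sign_off(): hands the job in, once; it reports no verdict.
Trained networks look in a picture, given as the dict that the camera call returned (one of the last four; its "shot" number tells which), for a name from the list of things; names that differ only in an ending like _2 or _b are one class to them, and where a whole thing is asked for, a point or a joint stands for the part that bears it (a point fixed in the world has none). Each returns a list of dicts, best first, with "conf" (0 to 1); they miss things now and then, are a little off and sometimes report something else, mostly with a low value. They report only what shows in the picture. A call takes as long as a camera call. They do not tell look-alikes from the thing itself.
- boxes_of(picture, query): "extent" ([left, top, right, bottom] in pixels, round what is visible of it).
- place_of(picture, query): "point" ([row, column] in pixels: a listed point, or the origin of a listed thing).
The state is a dict: "clock": time; "qpos": joint angles; "dq": joint speeds; "joint_torque": joint torques, N m; "ee_pos": TCP position; "eef_rot": TCP orientation; "force": force on the tool from outside, world axes, zero at the start; "moment": the same for the moment, N m; "gripper_width": finger opening in m.
Only numpy, scipy, OpenCV 4.12 (cv2) and the standard library are available. Lean on these libraries where they do the work, as an engineer would, in place of code of your own. Each camera call takes 0.05 s, during which the arm holds its last target. There are 200 camera calls.

TASK

Slide the top stone blank sideways off its stack onto the carving beam next to it, without lifting it and without disturbing the two blanks below or anything else on the bench. Push it square up to the rubber-faced stop, lean on it with about 10 N so that the rubber gives (never 20 N), then back away and leave it lying flat against the rubber.

Things in the scene. Friction and masses are not known exactly. Their poses are not given: they have to be found in the camera images.
- top_c (a point): centre (half-way up) of the top stone blank: a pale marble slab 110 x 110 x 16 mm lying flat, 0.4 to 0.65 kg, sides along its x and y axes, z up. Highest of three equal blanks; at the start its underside is 62 mm and its top 78 mm above the bench. It is offset from the blank below by at most 10 mm. Sliding it takes about 1.5 to 4 N
- mid_c (a point): centre of the second blank, same size, directly under the top one; loose, must stay
- low_c (a point): centre of the lowest blank, same size, on a fixed dark wooden plinth 130 x 130 x 30 mm; loose, must stay
- landing (a point): middle of the top edge of the carving beam's end that faces the stack, 60 mm above the bench: 2 mm below the underside of the top blank. Its y axis runs level along the beam away from the stack towards the stop, x across, z up. The stack stands on the -y side, centred on the beam to about 15 mm and turned by at most 0.06 rad to it, across an open gap of 10 to 20 mm from plinth to beam
- beam: the carving beam: a fixed timber block 190 mm wide (x), 300 mm long (y), 60 mm high; origin under its centre, axes as landing, which is its -y end. A hooked steel holdfast (top about 120 mm above the bench) grips its far (+y) end, beyond the stop
- rail: two steel tracks on the beam (6 mm high, 12 mm wide, 85 mm either side of the midline), origin on the beam's top at its centre, axes as the beam. They carry the stop: a steel crossbar with a rubber pad (100 mm wide, from 1 to 24 mm above the beam) facing the stack, square to y. Where the stop is set is not measured, see stop_near; force on rail includes force on stop and pad
- stop_near (a point): fixed mark: the nearest place the stop can be set, 117 mm along y from landing, on the beam's midline and top. The pad's face truly stands 0 to 50 mm beyond this mark along +y, different each time: it must be seen or felt. The rubber gives about 1 mm per 4 N, 8 mm at most, and still bears lightly on the blank once the push is taken away
- mallet_c (a point): bystander: wooden carver's mallet standing on its head, 84 mm across, 210 mm tall; half-way up
- rasp_c (a point): bystander: steel stone rasp with wooden handle lying on the bench, 270 mm long
- jar_c (a point): bystander: glass jar, 60 mm across, 80 mm tall; half-way up
Not all that is in view belongs to the job. What is shaped like the part that bears top_c but green or red is not meant.

How it is judged:
On the way, in this order (a step that is already met when the one before it is completed fails the run):
1. the top blank is wholly off the stack and lies on the beam (y of top_c in the frame of landing between 0.05 and 0.13 m and height (world z) of top_c between 0.064 and 0.0705 m and angle between top_c's own z axis and vertical below 0.04 rad), for 0.1 s.
2. the blank is pressed against the rubber-faced stop with at least 5 N for 0.2 s (contact force between top and rail above 5 N), for 0.2 s.
At the end, for the whole second after the job is handed in: The blank lies flat on the beam (tilt under 0.04 rad) and at rest, wholly off the stack, bearing on the rubber pad of the stop (over 0.2 N), square to the beam within 0.06 rad and within 25 mm of its midline; the two lower blanks are within 8 mm of where they began (contact force between top and rail above 0.2 N and angle between the y axis of top_c and the y axis of landing, either way round below 0.06 rad and height (world z) of top_c between 0.064 and 0.0705 m and angle between top_c's own z axis and vertical below 0.04 rad and y of top_c in the frame of landing above 0.05 m and x of top_c in the frame of landing between -0.025 and 0.025 m and linear speed of top below 0.01 m/s and distance of each of mid_c, low_c from where it was at the start of the episode below 0.008 m); the robot touches nothing.
It fails at once if the stop or its tracks are pushed with more than 20 N, by the blank or by the robot (contact force between any of top, the arm, the fingers and rail above 20 N).
It fails at once if the top blank is lifted more than 12 mm (height (world z) of top_c above 0.082 m).
It fails at once if a lower blank is disturbed by more than 8 mm (distance of any of mid_c, low_c from where it was at the start of the episode above 0.008 m).
It fails at once if a bystander is disturbed by more than 15 mm (distance of any of mallet_c, rasp_c, jar_c from where it was at the start of the episode above 0.015 m).
It also fails if it takes over 69 s, if anything falls off the work surface, if the arm or the gripper's body presses on something with over 40 N, if the wrist force passes 120 N, or if a joint passes its speed limit or range.

## Working session

There is one attempt and no reset: what is moved stays moved. The work goes in short steps, Python scripts to look and compute and a tool call to move; the robot and the scene stay as the last step left them, time stands still between calls to the robot, and variables do not carry over. Pictures are saved under pics/ and viewed, about 8 in all and at most 12, crops included, and the job is handed in when it is done.

Besides the shell and the picture viewer there is one more tool, called after ">>>" as name(argument=value, ...) on one line, values as JSON. apply_moves: Moves the arm, as the interface text tells. Its arguments: {"type":"object","properties":{"plan":{"type":"array","items":{"type":"object","properties":{"offset":{"type":"array","items":{"type":"number","minimum":-1,"maximum":1}},"rotation":{"type":"array","items":{"type":"number","minimum":-1,"maximum":1}},"fingers":{"type":"number"}}}}},"required":["plan"]}

```bash
ls; mkdir -p pics; cat > h.py <<'E'
from cell import *
import numpy as np, cv2
def save(p,name,crop=None,scale=1):
    im=cv2.cvtColor(p["pixels"],cv2.COLOR_RGB2BGR)
    if crop: l,t,r,b=crop; im=im[t:b,l:r]
    if scale!=1: im=cv2.resize(im,None,fx=scale,fy=scale,interpolation=cv2.INTER_CUBIC)
    cv2.imwrite("pics/"+name,im)
def onplane(p,row,col,z):
    K=np.array(p["intrinsics"]);T=np.array(p["T"])
    d=np.linalg.inv(K)@[col,row,1]; d=T[:3,:3]@[d[0],-d[1],-d[2]]; o=T[:3,3]
    return o+d*(z-o[2])/d[2]
def proj(p,X):
    K=np.array(p["intrinsics"]);T=np.array(p["T"])
    c=T[:3,:3].T@(np.array(X)-T[:3,3]); u=K@[c[0],-c[1],-c[2]]
    return u[1]/u[2],u[0]/u[2]
E
python3 - <<'E'
from h import *
s=observe();print({k:np.round(v,3) for k,v in s.items()})
a=camera("top");b=camera("side");
print([k for k in a], a.get("distortion"))
for p,n in((a,"top"),(b,"side")):
    save(p,n+"1.png")
    print(n,np.round(p["T"],3).tolist(),np.round(p["intrinsics"],1).tolist())
    for q,z in(("top_c",.07),("mid_c",.054),("landing",.06),("stop_near",.06),("beam",0),("rail",.06),("mallet_c",.105),("rasp_c",.01),("jar_c",.04)):
        for r in place_of(p,q)[:3]: print(q,np.round(r["point"],1),round(r["conf"],2),np.round(onplane(p,*r["point"],z),3))
E
```

```text
pics
{'clock': np.float64(0.0), 'qpos': array([-1.372,  0.092,  1.232, -0.   ,  1.82 , -0.057]), 'dq': array([-0.001,  0.002,  0.   , -0.   , -0.001, -0.   ]), 'joint_torque': array([-3.0000e-03, -4.4646e+01, -4.0645e+01,  6.9000e-02,  3.0000e-02,
       -0.0000e+00]), 'ee_pos': array([ 0.152, -0.58 ,  0.239]), 'eef_rot': array([-3.14 , -0.   ,  0.256]), 'force': array([-0.094, -0.825, -0.971]), 'moment': array([-0.067, -0.017,  0.007]), 'gripper_width': np.float64(0.088)}
['pixels', 'intrinsics', 'T', 'shot'] None
top [[0.004, 0.988, -0.152, 0.404], [-1.0, 0.008, 0.024, -0.14], [0.025, 0.152, 0.988, 1.183], [0.0, 0.0, 0.0, 1.0]] [[503.3, 0.0, 310.5], [0.0, 503.3, 190.0], [0.0, 0.0, 1.0]]
top_c [211.4 352.9] 0.89 [ 0.528 -0.262  0.07 ]
top_c [297.9 251.2] 0.84 [ 0.338 -0.04   0.07 ]
top_c [211.  271.3] 0.78 [ 0.527 -0.08   0.07 ]
landing [204.7 235.9] 0.83 [ 0.542 -0.     0.06 ]
stop_near [195.1 188.3] 0.94 [0.563 0.107 0.06 ]
beam [192.8 175.6] 0.71 [0.577 0.15  0.   ]
rail [189.6 174.7] 0.79 [0.575 0.138 0.06 ]
mallet_c [295.5 393.4] 0.74 [ 0.346 -0.342  0.105]
rasp_c [229.  443.6]
[... 183 characters left out ...]
8, 0.574], [0.021, 0.782, 0.623, 0.698], [0.0, 0.0, 0.0, 1.0]] [[500.2, 0.0, 319.8], [0.0, 500.2, 201.3], [0.0, 0.0, 1.0]]
top_c [207.4 207.1] 0.97 [ 0.754 -0.036  0.07 ]
top_c [195.9 351. ] 0.96 [ 0.511 -0.194  0.07 ]
top_c [224.3 314.4] 0.93 [ 0.542 -0.081  0.07 ]
landing [255.9 294.1] 0.81 [0.543 0.002 0.06 ]
landing [150.2 393.8] 0.55 [ 0.489 -0.414  0.06 ]
stop_near [292.2 250.3] 0.67 [0.571 0.11  0.06 ]
stop_near [150.9 396. ] 0.55 [ 0.483 -0.413  0.06 ]
beam [329.3 236.3] 0.67 [0.581 0.147 0.   ]
rail [308.  232.5] 0.75 [0.58  0.151 0.06 ]
mallet_c [164.5 441.5] 0.96 [ 0.363 -0.335  0.105]
rasp_c [151.6 396.9] 0.97 [ 0.498 -0.488  0.01 ]
jar_c [149.9 315.4] 0.89 [ 0.668 -0.362  0.04 ]
```

View pics/top1.png

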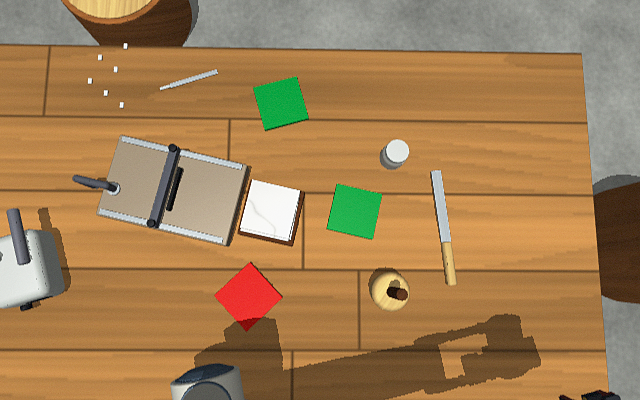

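View pics/side1.png

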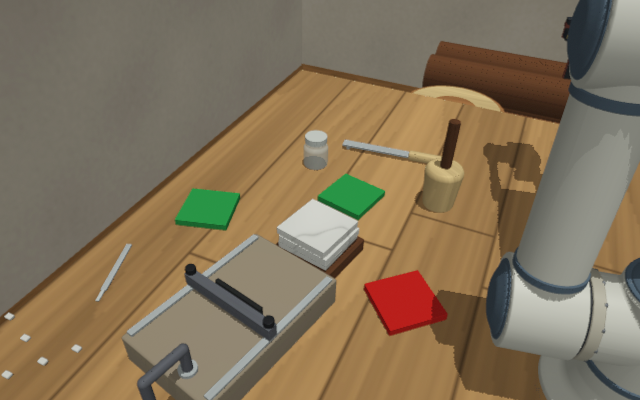

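The top view shows the white stack at pixel (271,211), standing against the beam whose stop bar is at about (163,187). The side view shows the stack at (318,230).

These could be taken for the blank: green slabs at (354,211) and (281,103), and a red slab at (248,296). I choose the pale marble one at (271,211). It sits on the dark plinth at the beam's end.

```bash
python3 - <<'E'
import cell; print([n for n in dir(cell) if n[0]!='_'], getattr(cell,'nose_length',None))
from h import *
a=camera("top");im=a["pixels"].astype(int)
m=((im.min(2)>200)).astype(np.uint8)
n,l,st,c=cv2.connectedComponentsWithStats(m)
i=l[211,271]; print(st[i])
cn=max(cv2.findContours((l==i).astype(np.uint8),cv2.RETR_EXTERNAL,cv2.CHAIN_APPROX_NONE)[0],key=len)
P=np.array([onplane(a,v,u,.078)[:2] for u,v in cn[:,0]],np.float32)
r=cv2.minAreaRect(P*1000);print("rect",r)
save(a,"crop1.png",(80,110,330,270),3)
E
```

```text
['Unreachable', 'boxes_of', 'camera', 'nose_length', 'observe', 'place_of', 'sign_off'] 0.017
[ 240  179   60   62 2592]
rect ((528.898193359375, -78.55671691894531), (113.16283416748047, 116.10409545898438), 77.42427825927734)
```

View pics/crop1.png

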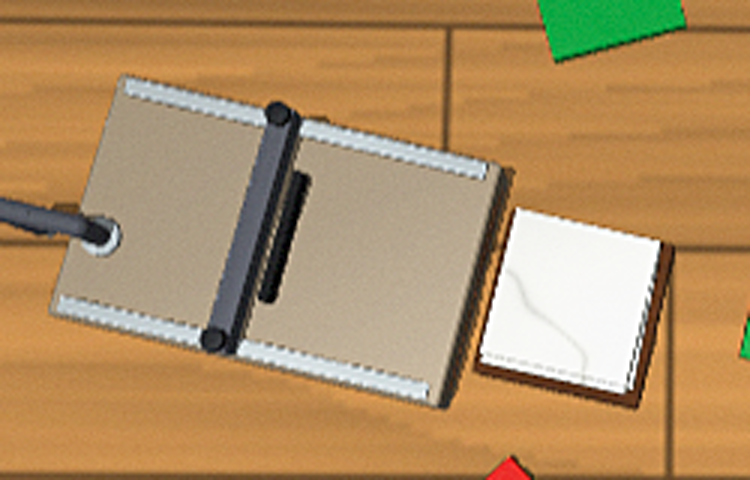

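The crop shows the marble blank from (517,208) to (630,390) on the brown plinth. The beam's near edge runs from (500,165) to (435,406), and the black pad's face from (309,178) to (273,302).

```bash
python3 - <<'E'
from h import *
a=camera("top")
f=lambda u,v,z: onplane(a,110+v/3,80+u/3,z)[:2]
A,B,C,D=f(500,165,.06),f(435,406,.06),f(50,313,.06),f(120,75,.06)
print("corners",A,B,C,D,"w",np.linalg.norm(A-B),np.linalg.norm(C-D),"len",np.linalg.norm(A-D),np.linalg.norm(B-C))
n=(A+B)/2; far=(C+D)/2; ang=np.arctan2(*(far-n)[::-1])
e=A-B; print("land",n,"axis deg",np.degrees(ang),"edge+90",np.degrees(np.arctan2(e[1],e[0]))+90)
y=(far-n)/np.linalg.norm(far-n); x=np.array([y[1],-y[0]])
for u,v in((309,178),(273,302)): d=f(u,v,.084)-n; print("pad",d@x,d@y)
q=np.array([f(*p,.078) for p in((517,208),(660,240),(630,390),(480,355))]);c=q.mean(0)
print("top",c,[np.linalg.norm(q[i]-q[i-1]) for i in range(4)],"in landing",(c-n)@x,(c-n)@y)
d=q-q[[1,2,3,0]];print(np.degrees(np.arctan2(d[:,1],d[:,0])))
s=observe();R=cv2.Rodrigues
print(s["ee_pos"],s["eef_rot"])
E
```

```text
corners [ 0.63305845 -0.02204182] [0.45147724 0.02146375] [0.51834902 0.30708273] [0.69991154 0.26693728] w 0.18672030102913378 0.1859478549920596 len 0.2966112856648547 0.2933428647948977
land [ 5.42267842e-01 -2.89036286e-04] axis deg 76.89889158433836 edge+90 76.52632395011781
pad 0.04659441698286543 0.12974523183513514
pad -0.04803438890489492 0.13040970305681732
top [ 0.53047228 -0.07892732] [np.float64(0.111832359384487), np.float64(0.10862254793574841), np.float64(0.11278729773257992), np.float64(0.1124198807365409)] in landing 0.00633640631716448 -0.07926515679729368
[  77.70794497  -10.74728879 -102.75915401  167.32211281]
[ 0.15180759 -0.58048451  0.23963289] [-3.14157277e+00  9.82564597e-06  2.55787034e-01]
```

>>> apply_moves(plan=[{"offset":[0,0,-1],"rotation":[0,0,0],"fingers":0.6},{"offset":[0,0,-1],"rotation":[0,0,0],"fingers":0.6},{"offset":[0,0,-0.5],"rotation":[0,0,0],"fingers":0.6}])

```text
clock: 1.4
ee_pos: [0.1518, -0.5806, 0.3438]
eef_rot: [3.137, 0.0, 0.256]
force: [-0.4, -1.7, 0.0]
gripper_width: 0.0672
```

>>> apply_moves(plan=[{"offset":[0,0,0],"rotation":[0,0,-0.0431],"fingers":0.6},{"offset":[0,0,0],"rotation":[0,0,-0.0431],"fingers":0.6},{"offset":[0,0,0],"rotation":[0,0,-0.0431],"fingers":0.6},{"offset":[0,0,0],"rotation":[0,0,-0.0431],"fingers":0.6},{"offset":[0,0,0],"rotation":[0,0,-0.0431],"fingers":0.6},{"offset":[0,0,0],"rotation":[0,0,-0.0431],"fingers":0.6},{"offset":[0,0,0],"rotation":[0,0,-0.0431],"fingers":0.6},{"offset":[0,0,0],"rotation":[0,0,-0.0431],"fingers":0.6},{"offset":[0,0,0],"rotation":[0,0,0],"fingers":0.6}])

```text
clock: 2.3
ee_pos: [0.1518, -0.5805, 0.3396]
eef_rot: [-3.142, -0.0, 1.34]
force: [-0.1, -0.4, -0.1]
gripper_width: 0.0527
```

>>> apply_moves(plan=[{"offset":[0.8,0.42,0],"fingers":0.6},{"offset":[0.8,0.42,0],"fingers":0.6},{"offset":[0.8,0.42,0],"fingers":0.6},{"offset":[0.8,0.42,0],"fingers":0.6},{"offset":[0.8,0.42,0],"fingers":0.6},{"offset":[0.8,0.42,0],"fingers":0.6},{"offset":[0.8,0.42,0],"fingers":0.6},{"offset":[0.8,0.42,0],"fingers":0.6},{"offset":[0.8,0.42,0],"fingers":0.6},{"offset":[0.8,0.42,0],"fingers":0.6},{"offset":[0.8,0.42,0],"fingers":0.6},{"offset":[0.0,0.0,0],"fingers":0.6}])

```text
schema error: expected keys offset, rotation, fingers
```

>>> apply_moves(plan=[{"offset":[0.8,0.42,0],"rotation":[0,0,0],"fingers":0.6},{"offset":[0.8,0.42,0],"rotation":[0,0,0],"fingers":0.6},{"offset":[0.8,0.42,0],"rotation":[0,0,0],"fingers":0.6},{"offset":[0.8,0.42,0],"rotation":[0,0,0],"fingers":0.6},{"offset":[0.8,0.42,0],"rotation":[0,0,0],"fingers":0.6},{"offset":[0.8,0.42,0],"rotation":[0,0,0],"fingers":0.6},{"offset":[0.8,0.42,0],"rotation":[0,0,0],"fingers":0.6},{"offset":[0.8,0.42,0],"rotation":[0,0,0],"fingers":0.6},{"offset":[0.8,0.42,0],"rotation":[0,0,0],"fingers":0.6},{"offset":[0.8,0.42,0],"rotation":[0,0,0],"fingers":0.6},{"offset":[0.8,0.42,0],"rotation":[0,0,0],"fingers":0.6},{"offset":[0,0,0],"rotation":[0,0,0],"fingers":0.6}])

```text
clock: 3.5
ee_pos: [0.4145, -0.2775, 0.3397]
eef_rot: [3.141, -0.001, 1.34]
force: [1.0, -0.4, 0.0]
gripper_width: 0.053
```

```bash
python3 - <<'E'
from h import *
p=camera("wrist");save(p,"wrist1.png");print(np.round(p["T"],3).tolist())
for q,z in(("top_c",.07),("mid_c",.054),("landing",.06),("stop_near",.06)):
    for r in place_of(p,q)[:3]: print(q,np.round(r["point"],1),round(r["conf"],2),np.round(onplane(p,*r["point"],z),3))
E
```

```text
[[0.973, 0.223, 0.055, 0.429], [-0.23, 0.945, 0.234, -0.214], [0.0, -0.241, 0.971, 0.485], [0.0, 0.0, 0.0, 1.0]]
top_c [141.8 398.1] 0.7 [ 0.519 -0.263  0.07 ]
```

View pics/wrist1.png

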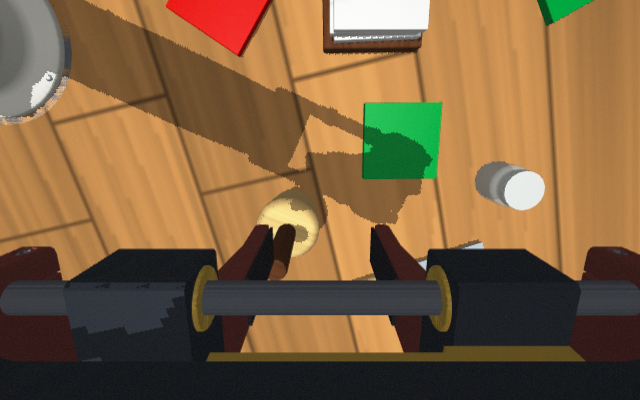

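The wrist view shows the white stack at the top centre, about (378,20), with the green slab at (402,140) well in front of it. I'll move on over the start point.

>>> apply_moves(plan=[{"offset":[0.8,0.41,0],"rotation":[0,0,0],"fingers":0.6},{"offset":[0.8,0.41,0],"rotation":[0,0,0],"fingers":0.6},{"offset":[0.8,0.41,0],"rotation":[0,0,0],"fingers":0.6},{"offset":[0.8,0.41,0],"rotation":[0,0,0],"fingers":0.6},{"offset":[0,0,0],"rotation":[0,0,0],"fingers":0.6},{"offset":[0,0,0],"rotation":[0,0,0],"fingers":0.6}])

```text
clock: 4.35
ee_pos: [0.5055, -0.1715, 0.3394]
eef_rot: [-3.141, 0.0, 1.338]
force: [0.5, 0.3, 0.4]
gripper_width: 0.0529
```

```bash
python3 - <<'E'
from h import *
p=camera("wrist");save(p,"wrist2.png");print(np.round(observe()["ee_pos"],4))
im=p["pixels"].astype(int)
for q,z in(("top_c",.07),("mid_c",.054),("landing",.06),("stop_near",.06)):
    for r in place_of(p,q)[:3]: print(q,np.round(r["point"],1),round(r["conf"],2),np.round(onplane(p,*r["point"],z),3))
E
```

```text
[ 0.5052 -0.172   0.3396]
top_c [ 93.4 183.1] 0.77 [ 0.36  -0.037  0.07 ]
top_c [222.9 354.6] 0.65 [ 0.532 -0.251  0.07 ]
top_c [ 91.6 323.2] 0.64 [ 0.53  -0.076  0.07 ]
landing [ 24.1 319.3] 0.65 [0.543 0.002 0.06 ]
```

View pics/wrist2.png

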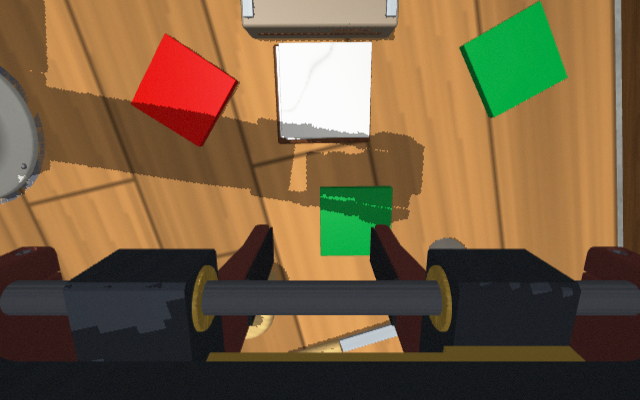

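The wrist view shows the beam's near edge level at row 26 (columns 243 to 397), so the tool is square to it. The marble blank lies at (276–371, 42–138), 42 mm ahead, and its middle is about 6 mm off the midline. Next I descend behind it.

>>> apply_moves(plan=[{"offset":[0,0,1],"rotation":[0,0,0],"fingers":0.6},{"offset":[0,0,1],"rotation":[0,0,0],"fingers":0.6},{"offset":[0,0,1],"rotation":[0,0,0],"fingers":0.6},{"offset":[0,0,1],"rotation":[0,0,0],"fingers":0.6},{"offset":[0,0,1],"rotation":[0,0,0],"fingers":0.6},{"offset":[0,0,0.8],"rotation":[0,0,0],"fingers":0.6},{"offset":[0,0,0.59],"rotation":[0,0,0],"fingers":0.6},{"offset":[0,0,0],"rotation":[0,0,0],"fingers":0.6},{"offset":[0,0,0],"rotation":[0,0,0],"fingers":0.6},{"offset":[0,0,0],"rotation":[0,0,0],"fingers":0.6}])

```text
clock: 5.6
ee_pos: [0.5067, -0.1716, 0.0864]
eef_rot: [3.138, 0.001, 1.338]
force: [0.6, 1.1, -0.4]
gripper_width: 0.0529
```

```bash
python3 - <<'E'
from h import *
for i in range(3):
    s=observe();print(np.round(s["ee_pos"],4),np.round(s["eef_rot"],4),np.round(s["force"],2)); p=camera("side")
save(p,"side2.png",(230,120,500,320),2.9)
E
```

```text
[ 0.5067 -0.1716  0.0864] [3.1382e+00 6.0000e-04 1.3385e+00] [ 0.64  1.06 -0.36]
[ 0.5068 -0.1715  0.0865] [3.1379e+00 6.0000e-04 1.3386e+00] [ 0.64 -0.1   0.37]
[ 0.5067 -0.1714  0.0863] [3.1382e+00 5.0000e-04 1.3387e+00] [-0.32 -0.01 -0.03]
```

View pics/side2.png

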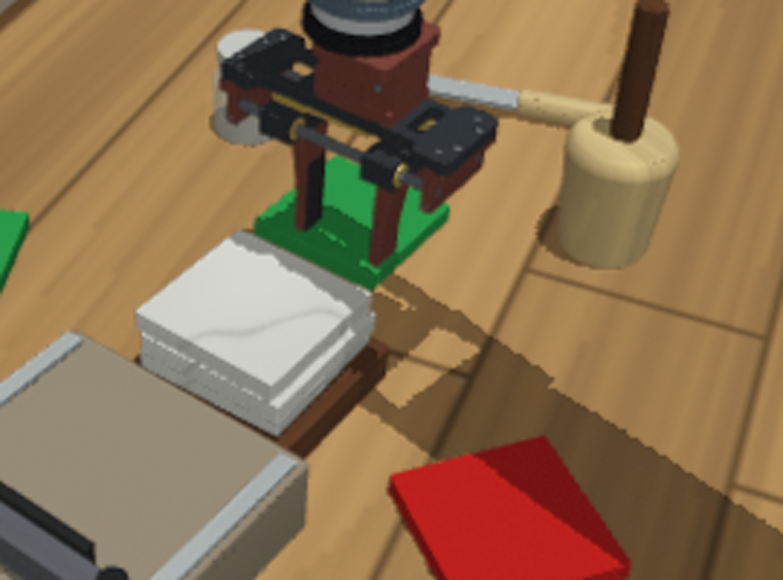

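The side crop shows the open fingers (310,215) and (380,245) standing square behind the stack at (255,310), clear of the mallet. I'll lower 2 mm and start the push slowly.

>>> apply_moves(plan=[{"offset":[0.1,0,0.05],"rotation":[0,0,0],"fingers":0.6},{"offset":[0.1,0,0],"rotation":[0,0,0],"fingers":0.6},{"offset":[0.1,0,0],"rotation":[0,0,0],"fingers":0.6},{"offset":[0.1,0,0],"rotation":[0,0,0],"fingers":0.6},{"offset":[0.1,0,0],"rotation":[0,0,0],"fingers":0.6},{"offset":[0.05,0,0],"rotation":[0,0,0],"fingers":0.6},{"offset":[0.05,0,0],"rotation":[0,0,0],"fingers":0.6},{"offset":[0.05,0,0],"rotation":[0,0,0],"fingers":0.6},{"offset":[0.05,0,0],"rotation":[0,0,0],"fingers":0.6},{"offset":[0.05,0,0],"rotation":[0,0,0],"fingers":0.6},{"offset":[0.05,0,0],"rotation":[0,0,0],"fingers":0.6},{"offset":[0.05,0,0],"rotation":[0,0,0],"fingers":0.6}])

```text
clock: 6.95
ee_pos: [0.5134, -0.1382, 0.082]
eef_rot: [-3.141, 0.001, 1.339]
force: [-1.1, -2.7, -0.5]
gripper_width: 0.0526
```

>>> apply_moves(plan=[{"offset":[0.06,0,0],"rotation":[0,0,0],"fingers":0.6},{"offset":[0.06,0,0],"rotation":[0,0,0],"fingers":0.6},{"offset":[0.06,0,0],"rotation":[0,0,0],"fingers":0.6},{"offset":[0.06,0,0],"rotation":[0,0,0],"fingers":0.6}])

```text
clock: 7.35
ee_pos: [0.5158, -0.1283, 0.082]
eef_rot: [-3.142, 0.0, 1.339]
force: [-0.2, -2.1, 0.3]
gripper_width: 0.0528
```

```bash
cat >> h.py <<'E'
n=np.array([.5423,-.0003]);yd=np.array([.230,.973]);xd=np.array([.973,-.230])
def tcp():
    s=observe();d=s["ee_pos"][:2]-n
    print("tcp x %.4f y %.4f z %.4f"%(d@xd,d@yd,s["ee_pos"][2]),"Fy(against push) %.2f Fx %.2f Fz %.2f"%(-s["force"][:2]@yd,s["force"][:2]@xd,s["force"][2]),"Mz %.2f"%s["moment"][2],"yaw %.4f"%s["eef_rot"][2])
E
python3 - <<'E'
from h import *
tcp();a=camera("top");tcp();save(a,"top2.png",(80,110,380,270),2.6)
E
```

```text
tcp x 0.0037 y -0.1306 z 0.0820 Fy(against push) 2.12 Fx 0.33 Fz 0.33 Mz 0.04 yaw 1.3390
tcp x 0.0037 y -0.1302 z 0.0820 Fy(against push) 1.43 Fx 0.89 Fz -0.02 Mz 0.02 yaw 1.3392
```

>>> apply_moves(plan=[{"offset":[0.08,0,0],"rotation":[0,0,0],"fingers":0.6},{"offset":[0.08,0,0],"rotation":[0,0,0],"fingers":0.6},{"offset":[0.08,0,0],"rotation":[0,0,0],"fingers":0.6},{"offset":[0.08,0,0],"rotation":[0,0,0],"fingers":0.6},{"offset":[0.08,0,0],"rotation":[0,0,0],"fingers":0.6},{"offset":[0.08,0,0],"rotation":[0,0,0],"fingers":0.6},{"offset":[0.08,0,0],"rotation":[0,0,0],"fingers":0.6},{"offset":[0.08,0,0],"rotation":[0,0,0],"fingers":0.6},{"offset":[0.08,0,0],"rotation":[0,0,0],"fingers":0.6},{"offset":[0.08,0,0],"rotation":[0,0,0],"fingers":0.6},{"offset":[0.08,0,0],"rotation":[0,0,0],"fingers":0.6},{"offset":[0.08,0,0],"rotation":[0,0,0],"fingers":0.6}])

```text
clock: 8.6
ee_pos: [0.5247, -0.0908, 0.0821]
eef_rot: [3.142, 0.0, 1.339]
force: [-0.4, -2.7, -0.2]
gripper_width: 0.053
```

```bash
python3 - <<'E'
from h import *
tcp();a=camera("side");save(a,"side3.png",(200,140,470,340),2.9)
E
```

```text
tcp x 0.0037 y -0.0921 z 0.0821 Fy(against push) 2.68 Fx 0.21 Fz -0.16 Mz -0.01 yaw 1.3390
```

View pics/side3.png

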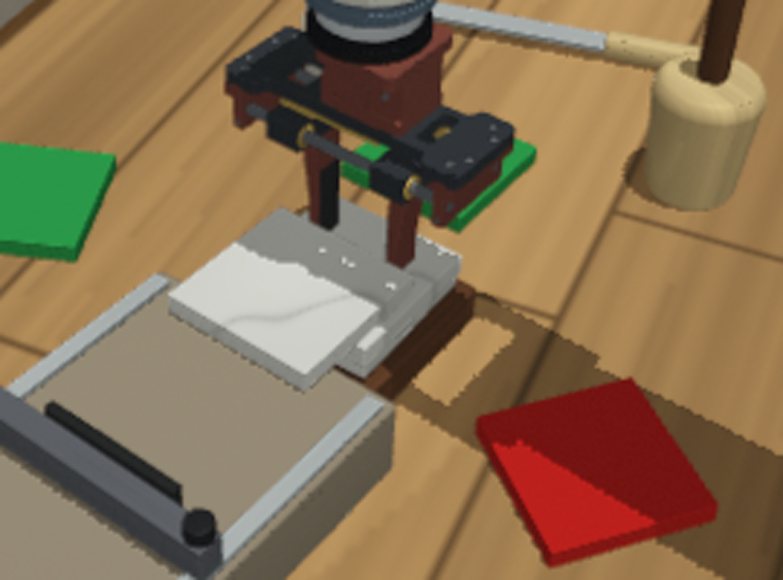

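The side crop shows the blank at (280,305) bridging onto the beam, square to it, with the lower blanks at (420,300) still in place. I'll carry on.

>>> apply_moves(plan=[{"offset":[0.08,0,0],"rotation":[0,0,0],"fingers":0.6},{"offset":[0.08,0,0],"rotation":[0,0,0],"fingers":0.6},{"offset":[0.08,0,0],"rotation":[0,0,0],"fingers":0.6},{"offset":[0.08,0,0],"rotation":[0,0,0],"fingers":0.6},{"offset":[0.08,0,0],"rotation":[0,0,0],"fingers":0.6},{"offset":[0.08,0,0],"rotation":[0,0,0],"fingers":0.6},{"offset":[0.08,0,0],"rotation":[0,0,0],"fingers":0.6},{"offset":[0.08,0,0],"rotation":[0,0,0],"fingers":0.6},{"offset":[0.08,0,0],"rotation":[0,0,0],"fingers":0.6},{"offset":[0.08,0,0],"rotation":[0,0,0],"fingers":0.6},{"offset":[0.08,0,0],"rotation":[0,0,0],"fingers":0.6},{"offset":[0.08,0,0],"rotation":[0,0,0],"fingers":0.6}])

```text
clock: 9.85
ee_pos: [0.5337, -0.0536, 0.0824]
eef_rot: [3.141, 0.0, 1.339]
force: [-0.8, -5.1, 3.8]
gripper_width: 0.0526
```

>>> apply_moves(plan=[{"offset":[0.08,0,0],"rotation":[0,0,0],"fingers":0.6},{"offset":[0.08,0,0],"rotation":[0,0,0],"fingers":0.6},{"offset":[0.08,0,0],"rotation":[0,0,0],"fingers":0.6},{"offset":[0.08,0,0],"rotation":[0,0,0],"fingers":0.6},{"offset":[0.08,0,0],"rotation":[0,0,0],"fingers":0.6},{"offset":[0.08,0,0],"rotation":[0,0,0],"fingers":0.6},{"offset":[0.08,0,0],"rotation":[0,0,0],"fingers":0.6},{"offset":[0.08,0,0],"rotation":[0,0,0],"fingers":0.6},{"offset":[0.08,0,0],"rotation":[0,0,0],"fingers":0.6},{"offset":[0.08,0,0],"rotation":[0,0,0],"fingers":0.6}])

```text
clock: 10.85
ee_pos: [0.5406, -0.0221, 0.0817]
eef_rot: [-3.141, -0.0, 1.339]
force: [-0.5, -3.1, 0.8]
gripper_width: 0.0525
```

```bash
python3 - <<'E'
from h import *
tcp();a=camera("side");tcp();save(a,"side4.png",(180,160,450,360),2.9)
E
```

```text
tcp x 0.0034 y -0.0216 z 0.0817 Fy(against push) 3.14 Fx 0.23 Fz 0.82 Mz -0.02 yaw 1.3392
tcp x 0.0034 y -0.0211 z 0.0816 Fy(against push) 2.61 Fx -0.03 Fz 0.57 Mz -0.02 yaw 1.3394
```

View pics/side4.png

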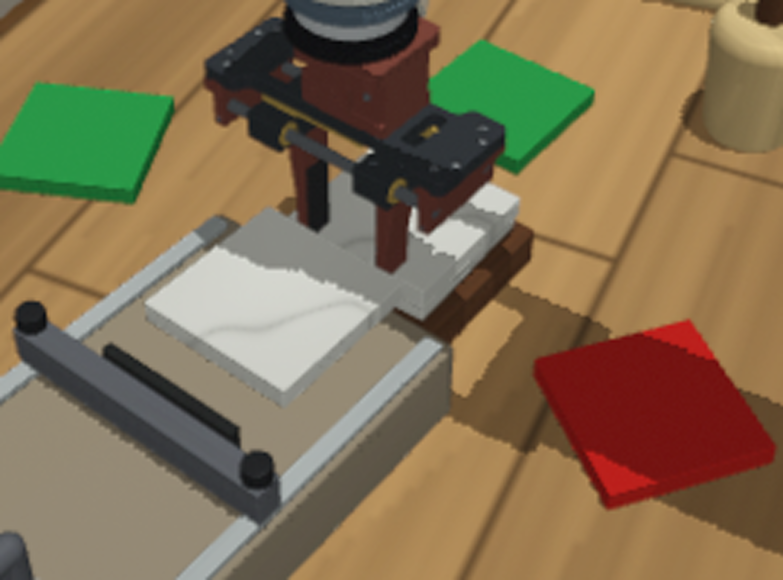

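The blank is now past the stack, about (265,300), flat on the beam. The pad is ahead of it at (170,395), roughly 30 mm away. I'll approach slowly.

>>> apply_moves(plan=[{"offset":[0.05,0,0],"rotation":[0,0,0],"fingers":0.6},{"offset":[0.05,0,0],"rotation":[0,0,0],"fingers":0.6},{"offset":[0.05,0,0],"rotation":[0,0,0],"fingers":0.6},{"offset":[0.05,0,0],"rotation":[0,0,0],"fingers":0.6},{"offset":[0.05,0,0],"rotation":[0,0,0],"fingers":0.6},{"offset":[0.05,0,0],"rotation":[0,0,0],"fingers":0.6},{"offset":[0.05,0,0],"rotation":[0,0,0],"fingers":0.6},{"offset":[0.05,0,0],"rotation":[0,0,0],"fingers":0.6},{"offset":[0,0,0],"rotation":[0,0,0],"fingers":0.6},{"offset":[0,0,0],"rotation":[0,0,0],"fingers":0.6}])

```text
clock: 11.9
ee_pos: [0.5447, -0.0065, 0.0823]
eef_rot: [3.141, -0.001, 1.339]
force: [-0.0, -0.0, -0.4]
gripper_width: 0.0527
```

```bash
python3 - <<'E'
from h import *
tcp();a=camera("top");tcp();save(a,"top3.png",(130,110,330,250),4)
E
```

```text
tcp x 0.0038 y -0.0055 z 0.0823 Fy(against push) 0.06 Fx -0.04 Fz -0.41 Mz 0.02 yaw 1.3394
tcp x 0.0038 y -0.0055 z 0.0824 Fy(against push) -0.37 Fx 0.32 Fz 0.35 Mz 0.02 yaw 1.3393
```

View pics/top3.png

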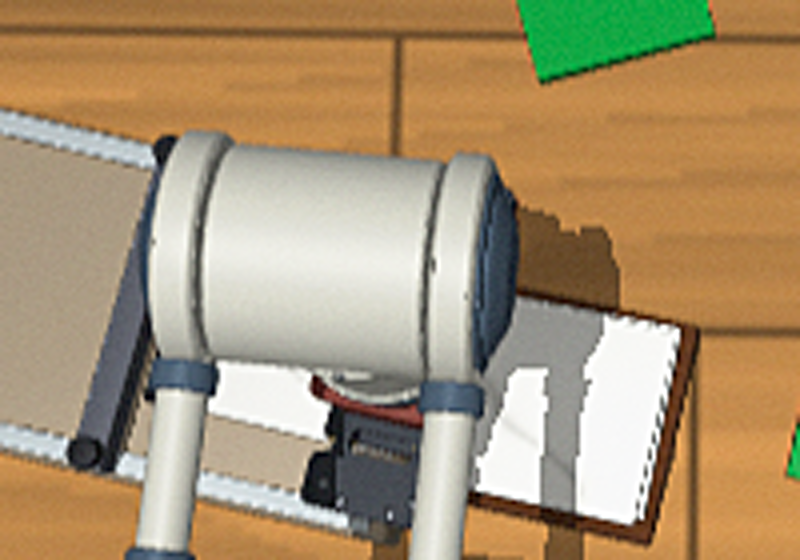

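The arm hides the blank from above, and the lower blanks at (590,420) are where they were. I'll feel for the pad in small steps.

>>> apply_moves(plan=[{"offset":[0.025,0,0],"rotation":[0,0,0],"fingers":0.6},{"offset":[0.025,0,0],"rotation":[0,0,0],"fingers":0.6},{"offset":[0.025,0,0],"rotation":[0,0,0],"fingers":0.6},{"offset":[0.025,0,0],"rotation":[0,0,0],"fingers":0.6},{"offset":[0.025,0,0],"rotation":[0,0,0],"fingers":0.6},{"offset":[0.025,0,0],"rotation":[0,0,0],"fingers":0.6},{"offset":[0.025,0,0],"rotation":[0,0,0],"fingers":0.6},{"offset":[0.025,0,0],"rotation":[0,0,0],"fingers":0.6},{"offset":[0.025,0,0],"rotation":[0,0,0],"fingers":0.6},{"offset":[0.025,0,0],"rotation":[0,0,0],"fingers":0.6}])

```text
clock: 12.95
ee_pos: [0.5469, 0.0026, 0.0824]
eef_rot: [3.141, 0.0, 1.339]
force: [-0.8, -5.4, 4.2]
gripper_width: 0.0528
```

>>> apply_moves(plan=[{"offset":[0.025,0,0],"rotation":[0,0,0],"fingers":0.6},{"offset":[0.025,0,0],"rotation":[0,0,0],"fingers":0.6}])

```text
clock: 13.15
ee_pos: [0.5474, 0.0045, 0.0824]
eef_rot: [3.141, 0.0, 1.339]
force: [-1.3, -5.9, 3.9]
gripper_width: 0.0533
```

>>> apply_moves(plan=[{"offset":[0.025,0,0],"rotation":[0,0,0],"fingers":0.6}])

```text
clock: 13.25
ee_pos: [0.5476, 0.0055, 0.0824]
eef_rot: [3.141, 0.0, 1.339]
force: [-1.4, -5.3, 3.4]
gripper_width: 0.0533
```

```bash
python3 -c "
from h import *
tcp()"
```

```text
tcp x 0.0039 y 0.0069 z 0.0824 Fy(against push) 5.45 Fx -0.18 Fz 3.42 Mz -0.06 yaw 1.3389
```

The force of about 5.4 N comes with an upward part of 3.5 N, which I did not expect. I'll look before going on.

```bash
python3 - <<'E'
from h import *
a=camera("side");tcp();save(a,"side5.png",(190,180,370,310),4.4)
E
```

```text
tcp x 0.0038 y 0.0071 z 0.0824 Fy(against push) 5.61 Fx -0.40 Fz 3.08 Mz -0.01 yaw 1.3390
```

View pics/side5.png

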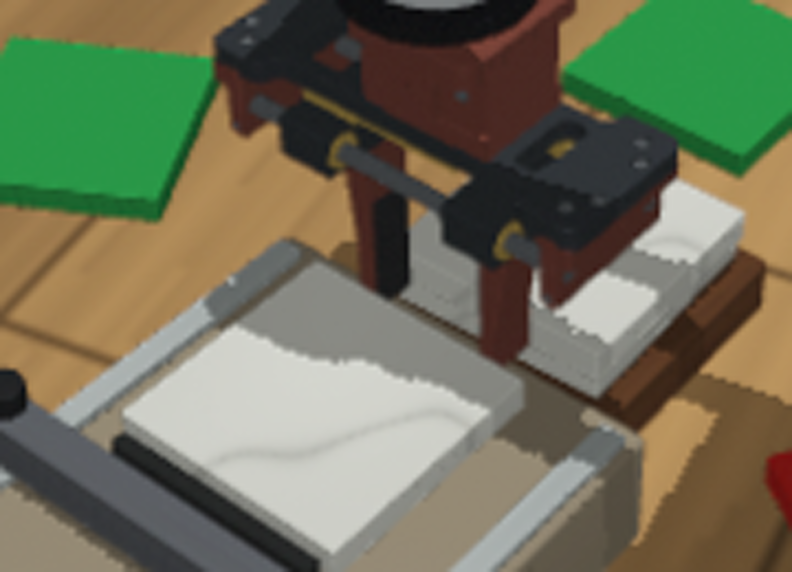

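The blank lies flat and square with its front edge about 3 mm short of the pad at (215,500), and the fingers stand behind it. The upward part is probably friction at the fingertips. I'll go on in small steps.

>>> apply_moves(plan=[{"offset":[0.02,0,0],"rotation":[0,0,0],"fingers":0.6},{"offset":[0.02,0,0],"rotation":[0,0,0],"fingers":0.6}])

```text
clock: 13.5
ee_pos: [0.548, 0.0071, 0.0824]
eef_rot: [3.141, 0.0, 1.339]
force: [-1.6, -5.0, 3.8]
gripper_width: 0.0526
```

>>> apply_moves(plan=[{"offset":[0.02,0,0],"rotation":[0,0,0],"fingers":0.6}])

```text
clock: 13.6
ee_pos: [0.5482, 0.0078, 0.0825]
eef_rot: [3.141, 0.0, 1.339]
force: [-1.3, -4.5, 4.7]
gripper_width: 0.0529
```

>>> apply_moves(plan=[{"offset":[0.02,0,0],"rotation":[0,0,0],"fingers":0.6}])

```text
clock: 13.7
ee_pos: [0.5484, 0.0086, 0.0824]
eef_rot: [3.141, 0.0, 1.339]
force: [-1.0, -5.1, 3.8]
gripper_width: 0.0527
```

>>> apply_moves(plan=[{"offset":[0.02,0,0],"rotation":[0,0,0],"fingers":0.6},{"offset":[0.02,0,0],"rotation":[0,0,0],"fingers":0.6}])

```text
clock: 13.9
ee_pos: [0.5487, 0.0102, 0.0824]
eef_rot: [3.141, 0.0, 1.339]
force: [-0.8, -5.7, 4.2]
gripper_width: 0.0526
```

>>> apply_moves(plan=[{"offset":[0.02,0,0],"rotation":[0,0,0],"fingers":0.6}])

```text
clock: 14.0
ee_pos: [0.5489, 0.0109, 0.0824]
eef_rot: [3.141, 0.0, 1.339]
force: [-1.2, -4.8, 3.4]
gripper_width: 0.0527
```

>>> apply_moves(plan=[{"offset":[0.02,0,0],"rotation":[0,0,0],"fingers":0.6}])

```text
clock: 14.1
ee_pos: [0.5491, 0.0117, 0.0824]
eef_rot: [3.141, 0.0, 1.339]
force: [-1.0, -5.0, 3.9]
gripper_width: 0.0529
```

>>> apply_moves(plan=[{"offset":[0.02,0,0],"rotation":[0,0,0],"fingers":0.6}])

```text
clock: 14.2
ee_pos: [0.5493, 0.0125, 0.0824]
eef_rot: [3.141, 0.0, 1.339]
force: [-1.2, -4.9, 3.6]
gripper_width: 0.0526
```

>>> apply_moves(plan=[{"offset":[0.02,0,0],"rotation":[0,0,0],"fingers":0.6}])

```text
clock: 14.3
ee_pos: [0.5495, 0.0133, 0.0824]
eef_rot: [3.141, 0.0, 1.339]
force: [-0.9, -5.1, 3.8]
gripper_width: 0.0525
```

>>> apply_moves(plan=[{"offset":[0.02,0,0],"rotation":[0,0,0],"fingers":0.6}])

```text
clock: 14.4
ee_pos: [0.5496, 0.014, 0.0824]
eef_rot: [3.141, 0.0, 1.339]
force: [-1.5, -6.0, 3.0]
gripper_width: 0.0529
```

>>> apply_moves(plan=[{"offset":[0.02,0,0],"rotation":[0,0,0],"fingers":0.6}])

```text
clock: 14.5
ee_pos: [0.5498, 0.0146, 0.0824]
eef_rot: [3.141, 0.001, 1.339]
force: [-1.7, -6.7, 4.9]
gripper_width: 0.0524
```

>>> apply_moves(plan=[{"offset":[0.02,0,0],"rotation":[0,0,0],"fingers":0.6}])

```text
clock: 14.6
ee_pos: [0.5499, 0.015, 0.0824]
eef_rot: [3.141, 0.002, 1.339]
force: [-2.4, -7.8, 4.5]
gripper_width: 0.0527
```

```bash
python3 - <<'E'
from h import *
tcp();a=camera("side");tcp();save(a,"side6.png",(190,200,330,320),5)
E
```

```text
tcp x 0.0039 y 0.0166 z 0.0824 Fy(against push) 8.14 Fx -0.50 Fz 4.52 Mz 0.13 yaw 1.3386
tcp x 0.0039 y 0.0167 z 0.0824 Fy(against push) 7.19 Fx -0.17 Fz 5.78 Mz 0.07 yaw 1.3387
```

The force is rising now (8 N against a drag of about 5 N), so the pad has been met. I'll press on to roughly 15 N total.

>>> apply_moves(plan=[{"offset":[0.02,0,0],"rotation":[0,0,0],"fingers":0.6}])

```text
clock: 14.75
ee_pos: [0.55, 0.0153, 0.0824]
eef_rot: [3.141, 0.003, 1.338]
force: [-1.9, -10.1, 4.0]
gripper_width: 0.0526
```

>>> apply_moves(plan=[{"offset":[0.02,0,0],"rotation":[0,0,0],"fingers":0.6}])

```text
clock: 14.85
ee_pos: [0.5502, 0.0157, 0.0825]
eef_rot: [3.141, 0.003, 1.338]
force: [-2.2, -11.4, 5.1]
gripper_width: 0.0527
```

>>> apply_moves(plan=[{"offset":[0.02,0,0],"rotation":[0,0,0],"fingers":0.6}])

```text
clock: 14.95
ee_pos: [0.5503, 0.0161, 0.0825]
eef_rot: [3.141, 0.004, 1.338]
force: [-2.5, -12.5, 5.7]
gripper_width: 0.0526
```

>>> apply_moves(plan=[{"offset":[0.02,0,0],"rotation":[0,0,0],"fingers":0.6}])

```text
clock: 15.05
ee_pos: [0.5504, 0.0165, 0.0825]
eef_rot: [3.141, 0.005, 1.338]
force: [-3.9, -13.5, 4.5]
gripper_width: 0.0529
```

>>> apply_moves(plan=[{"offset":[0.01,0,0],"rotation":[0,0,0],"fingers":0.6},{"offset":[0,0,0],"rotation":[0,0,0],"fingers":0.6},{"offset":[0,0,0],"rotation":[0,0,0],"fingers":0.6}])

```text
clock: 15.35
ee_pos: [0.5504, 0.0166, 0.0825]
eef_rot: [3.141, 0.005, 1.338]
force: [-3.4, -12.4, 5.9]
gripper_width: 0.053
```

```bash
python3 - <<'E'
from h import *
for i in range(4): tcp();a=camera("side")
save(a,"side7.png",(190,200,330,320),5)
E
```

```text
tcp x 0.0040 y 0.0183 z 0.0825 Fy(against push) 12.82 Fx -0.48 Fz 5.87 Mz 0.28 yaw 1.3378
tcp x 0.0040 y 0.0183 z 0.0825 Fy(against push) 13.20 Fx -0.20 Fz 5.03 Mz 0.25 yaw 1.3379
tcp x 0.0040 y 0.0183 z 0.0825 Fy(against push) 13.80 Fx 0.06 Fz 5.96 Mz 0.34 yaw 1.3378
tcp x 0.0040 y 0.0183 z 0.0824 Fy(against push) 13.85 Fx -0.26 Fz 3.86 Mz 0.34 yaw 1.3378
```

View pics/side7.png

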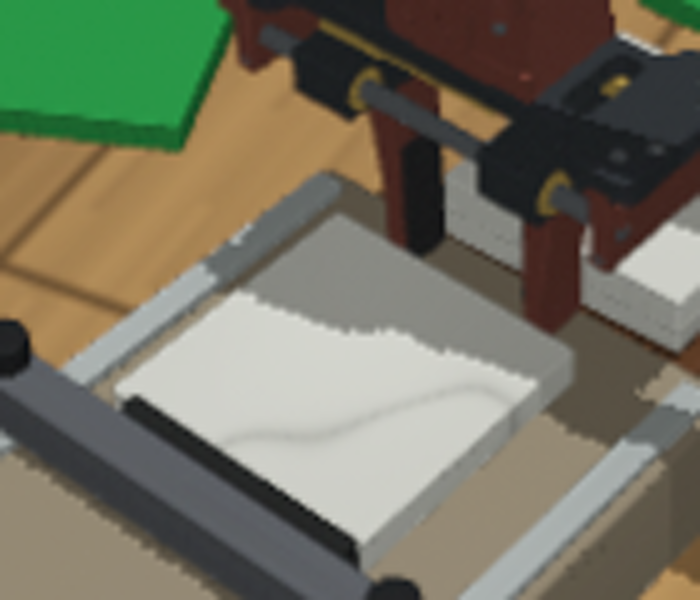

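The blank lies flat and flush along the pad, from (120,390) to (360,555). The wrist reads about 13.5 N and the pad has given about 2.5 mm, so the pad takes close to 10 N. It has been held for 0.5 s, so I'll back straight off.

>>> apply_moves(plan=[{"offset":[-0.03,0,0],"rotation":[0,0,0],"fingers":0.6},{"offset":[-0.03,0,0],"rotation":[0,0,0],"fingers":0.6},{"offset":[-0.03,0,0],"rotation":[0,0,0],"fingers":0.6},{"offset":[-0.05,0,0],"rotation":[0,0,0],"fingers":0.6},{"offset":[-0.1,0,0],"rotation":[0,0,0],"fingers":0.6},{"offset":[-0.2,0,0],"rotation":[0,0,0],"fingers":0.6},{"offset":[-0.2,0,0],"rotation":[0,0,0],"fingers":0.6},{"offset":[0,0,-0.5],"rotation":[0,0,0],"fingers":0.6},{"offset":[0,0,-1],"rotation":[0,0,0],"fingers":0.6},{"offset":[-0.8,0,-0.6],"rotation":[0,0,0],"fingers":0.6},{"offset":[-0.8,0,-0.6],"rotation":[0,0,0],"fingers":0.6},{"offset":[-0.8,0,-0.6],"rotation":[0,0,0],"fingers":0.6}])

```text
clock: 16.75
ee_pos: [0.5221, -0.1002, 0.215]
eef_rot: [3.141, -0.0, 1.34]
force: [0.9, -0.5, -0.4]
gripper_width: 0.0525
```

>>> apply_moves(plan=[{"offset":[-0.8,0,-0.6],"rotation":[0,0,0],"fingers":0.6},{"offset":[-0.8,0,-0.6],"rotation":[0,0,0],"fingers":0.6},{"offset":[-0.8,0,0],"rotation":[0,0,0],"fingers":0.6},{"offset":[0,0,0],"rotation":[0,0,0],"fingers":0.6},{"offset":[0,0,0],"rotation":[0,0,0],"fingers":0.6},{"offset":[0,0,0],"rotation":[0,0,0],"fingers":0.6}])

```text
clock: 17.35
ee_pos: [0.5006, -0.1918, 0.2614]
eef_rot: [-3.141, -0.001, 1.34]
force: [-0.5, 0.5, 0.3]
gripper_width: 0.0528
```

```bash
python3 - <<'E'
from h import *
tcp();a=camera("top");tcp();save(a,"top4.png",(80,110,330,270),3)
for r in place_of(a,"top_c")[:4]:
    d=onplane(a,*r["point"],.068)[:2]-n; print("top_c",r["conf"],d@xd,d@yd)
im=a["pixels"].astype(int); l=cv2.connectedComponents((im.min(2)>200).astype(np.uint8))[1]
v,u=proj(a,[*(n+.078*yd),.076]); i=l[int(v),int(u)]; print(i,u,v)
cn=max(cv2.findContours((l==i).astype(np.uint8),cv2.RETR_EXTERNAL,cv2.CHAIN_APPROX_NONE)[0],key=len)
P=np.array([onplane(a,v,u,.076)[:2] for u,v in cn[:,0]],np.float32)
r=cv2.minAreaRect(P*1000);d=np.array(r[0])/1000-n;print("rect",r,"landing",d@xd,d@yd)
E
```

```text
tcp x 0.0035 y -0.1959 z 0.2614 Fy(against push) -0.39 Fx -0.63 Fz 0.35 Mz 0.01 yaw 1.3395
tcp x 0.0035 y -0.1957 z 0.2615 Fy(against push) -0.20 Fx -1.00 Fz 0.74 Mz 0.01 yaw 1.3402
top_c 0.78 0.25501391999975115 -0.048541265807897256
top_c 0.74 0.011274389670088803 0.07684688499698132
top_c 0.74 -0.19081508216240628 -0.07880599933508949
52 200.87542917036313 195.4361531479918
rect ((569.4461669921875, 77.3520278930664), (108.66339874267578, 110.21072387695312), 76.92015075683594) landing 0.00855325406799319 0.08179904154815673
```

View pics/top4.png

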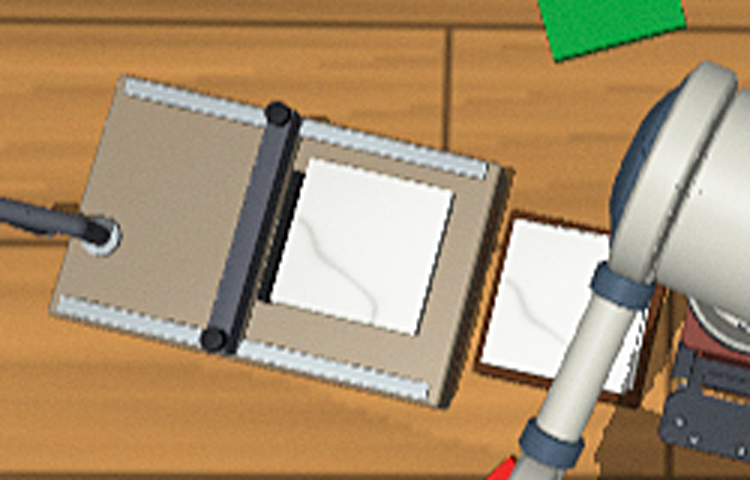

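The top view shows the blank at (360,245), square to the beam and up against the pad. The lower blanks at (550,300) are still in place on the plinth and the arm is clear.

```bash
python3 -c "
from cell import *
print(sign_off())"
```

```text
the job is handed in; nothing more can be done
None
```

I slid the top marble blank off the stack onto the beam with both fingertips, pressed it against the rubber pad and backed away. The job is handed in, and the interface gave no verdict.

- **Pressing:** the wrist read about 13.5 N for roughly 0.5 s. Taking off drag, about 9–10 N of that reached the pad, which gave about 2.5 mm. Both pad figures are worked out from the wrist force and the tool's position, not measured at the pad.
- **Final position:** the last top picture puts the blank about 0.2° off square, about 9 mm off the midline, with its centre about 82 mm along the beam. It lies against the pad. The wrist reads zero within noise and the arm is well clear.
- **Lower blanks and bystanders:** in the pictures the two lower blanks look unmoved. I did not measure them or the mallet, rasp and jar again after the push.

These points disagreed or could not be checked:
- **Pad position:** by touch the pad was met about 5 mm further along than the first picture suggested.
- **Upward force:** the last part of the push showed 3–5 N upward on the fingers. I put it down to fingertip friction. It also raised the drag from about 3 N to about 5 N.
- **Blank position by network:** the trained network put the blank 3–5 mm away from my own outline fit.
- **Remaining force on the rubber:** I could not measure how hard the blank still bears on it.

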